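# Weigh the carrier of brackets on the spring scale

## Robot

A 6-joint arm with a two-finger parallel gripper is mounted at the origin on the work surface. World frame = base frame: x ahead of the robot, y to its left, z up, the work surface at z = 0. Lengths are in m, angles in rad, forces in N, time in s.
With the tool pointing down it reaches from about 0.325 to 0.85 m from the base axis. Payload 4.4 kg.
Tool frame: the origin (TCP) lies midway between the tips of the shut fingers; the grasp point (between the pads) lies 19 mm behind it; z points along the fingers, y is the line along which they close (so a half turn about z gives the same grasp; the last joint's range is limited). The gripper opens to 94 mm and grips with 3 to 60 N. Pads are 16 mm wide; open, the fingers measure 119 mm over their backs; the gripper's body (75 mm by 177 mm) begins 78 mm behind the grasp point.
Start: joints at [-1.327, 0.207, 1.542, -0, 1.393, -0.15], TCP at [0.221, -0.531, 0.205] pointing down, gripper open.
Joint ranges: [-2.73, 2.73], [-0.86, 2.22], [0.23, 2.46], [-1.11, 4.25], [0.08, 2.63], [-2.82, 2.82]. Speed limits (rad/s): [2.79, 2.79, 3.14, 3.14, 3.14, 3.14].

## Interface

Orientations are given as a unit quaternion [x, y, z, w].
In Python, from rig import * gives the robot as it stands. The module is installed in compiled form; this text tells all that it offers.
- The arm moves only by the tool send_rows, never from a script. Its argument "commands" is text: rows parted by semicolons, each of 6 numbers parted by spaces: the shift along the tool's x, y, z as a fraction of full scale, then the turn, a rotation vector about the tool's x, y, z as a fraction of full scale. In form: dx dy dz rx ry rz; .... A call has 1 to 20 rows; each row is the pose to reach, as a shift and turn from the pose commanded when the call began, along the tool's axes at that moment; what a row does not reach only later rows make up. Full scale, the value 1, is 150 mm for a shift and 60 degrees for a turn. A row lasts 1/12 s, in which the tool goes at most 41.7 mm and 7.16 degrees, less where a joint would pass 70% of its speed; a pose out of reach is approached as far as the arm can. A call with a number of a shift or a turn outside -1 to 1 is refused whole. A call with a gripper value outside its range is refused whole. "claw" is the finger opening in mm, from 0 to 94, set as the call begins (left out, the last holds). The fingers move at their own pace and stop on an object; "force" is the grip in N (left out, the last holds). Time passes only in rows, so rows that repeat a pose let the fingers close. It gives the time, the measured TCP pose, the force, the opening and the grip force at its end, in the units of the state.
- get_obs(): the state, without advancing time (a new reading comes with each control period).
- capture(name): name is "scene" or "top" or "wrist"; returns (picture, depth): 384x512x3 uint8, red, green, blue; 384x512 float32, m along the optical axis (not along the pixel's ray), 0 where there is no reading.
- camera_params(name): a dict with "vertical_fov" (degrees; the focal length in pixels is half the picture's height over the tangent of half this angle, whatever the lens; pixels are square), "cx", "cy" (the principal point, pixels), "cam_to_world" (4x4, takes a point from camera to world coordinates). Camera axes: x right, y down, z forward; pixel columns grow to the right and rows downward; lengths in m; the calibration is good to about 2 mm. A picture is of the moment at which its call begins: read the wrist's pose just before it. camera_params takes no time and is no camera call; for the wrist camera it gives the pose at the moment of the call.
- sign_off(): hands the job in; it is judged then, once.
The state is a dict: "clock": time; "joint_positions": joint angles; "joint_velocities": joint speeds; "tau": joint torques, N m; "ee_pos": TCP position; "ee_rot": TCP orientation; "wrist_force": force on the tool from outside, world axes, zero at the start; "wrist_torque": the same for the moment, N m; "width": finger opening in m; "finger_force": force on a finger pad.
Only numpy, scipy, OpenCV 4.12 (cv2) and the standard library are available. Lean on these libraries where they do the work, as an engineer would, in place of code of your own. Each camera call takes 0.05 s, during which the arm holds its last target. There are 200 camera calls.

## Task

Weigh the green carrier of brackets: lift it by its orange grip, hang its cross bar in the double hook of the spring scale, and let its weight down very slowly, until the spring carries all of it. Only then let go, so that the pointer never drops, jumps back or is dragged to the bottom of its travel, and leave the carrier hanging still with the pointer settled; do not disturb the glass tumbler, the stopwatch or the loose bracket.

Things in the scene. Friction and masses are not known exactly. Their poses are not given: they have to be found in the camera images.
- carrier_grip (a point): centre of the carrier's orange grip (22 mm in the carrier's x, 16 in y, 50 tall), right over the centre of mass and 167 mm above the tray's underside. The carrier is a green tray 90 (x) x 126 (y) x 50 mm full of aluminium brackets; steel straps at y = +-65 mm hold a round cross bar, on whose middle the grip stands. Mass unknown, 0.30 to 0.93 kg. Axes are the carrier's, z up.
- carrier_bar (a point): middle of the carrier's cross bar, 37 mm below the grip's centre and 130 mm above the tray's underside. The bar is 8 mm thick and 132 mm long, along the carrier's y. Axes are the carrier's.
- hook_seat (a point): where the bar's middle lies once hung; 270 mm above the table unloaded, moves down with the hook. Two 7 mm yellow prongs, 34 mm apart in the scale's y, each a trough open above: 17 mm flat bottom, steep front and back, tips 10 mm above a seated bar's centre. The bar lies along the scale's y (either way round). Behind the trough the prongs run level in +x to the carriage. Axes are the scale's.
- scale: the fixed spring scale; origin on the table right under the hook seat. Blue foot plate 14 mm thick (x -20 to +170 mm, y +-70); aluminium column 397 mm tall at x = +135 mm (near face +124) with a white board with black marks every 10 mm; a carriage on it (near face +112) carries hook and red pointer.
- scale_hook (a joint): how far hook and pointer are down from the top stop, in m: 0 unloaded, bottom stop 0.12. The spring yields 10 mm per newton (100 N/m) beyond the first 0.2 N; the hung carrier settles at 0.027 to 0.090. Lightly damped: a load let go over 0.4 N before (or after) the spring just carries it jumps. Keep the pointer below 0.06 m/s; lower at 0.02 to 0.03 m/s.
- carrier: the whole carrier; origin at the centre of the tray's underside
- tumbler: heavy glass tumbler, 76 mm across, 100 mm tall; origin at the centre of its underside; leave alone
- stopwatch: silver stopwatch lying flat, 52 mm across; leave alone
- bracket: small loose aluminium angle bracket, 34 x 20 x 30 mm; leave alone

How it is judged:
By the outcome, as a careful person would: the job done as asked, in the order asked, and still so for the second after the job is handed in, with the robot touching nothing.
It also fails if it takes over 64 s, if anything falls off the work surface, if the arm or the gripper's body presses on something with over 40 N, if the wrist force passes 120 N, or if a joint passes its speed limit or range.

## Working session

There is one attempt and no reset: what is moved stays moved. The work goes in short steps, Python scripts to look and compute and a tool call to move; the robot and the scene stay as the last step left them, time stands still between calls to the robot, and variables do not carry over. Pictures are saved under pics/ and viewed, at most 10 in all, crops included, and the job is handed in when it is done.

Besides the shell and the picture viewer there is one more tool, called after ">>>" as name(argument=value, ...) on one line, values as JSON. send_rows: Moves the arm, as the interface text tells. Shift numbers are shares of 150 mm and turn numbers shares of 60 degrees, none past 1 either way. Its arguments: {"type":"object","properties":{"commands":{"type":"string"},"claw":{"type":"number"},"force":{"type":"number"}},"required":["commands"]}

```bash
mkdir -p pics; cat > h.py <<'E'
from rig import *
import numpy as np, cv2
def cloud(n):
    p=camera_params(n); im,d=capture(n)
    f=192/np.tan(np.radians(p["vertical_fov"])/2)
    v,u=np.mgrid[:384,:512]
    P=np.stack([(u-p["cx"])/f*d,(v-p["cy"])/f*d,d],-1)
    T=np.array(p["cam_to_world"]); W=P@T[:3,:3].T+T[:3,3]; W[d==0]=np.nan
    return im,W
E
python3 - <<'E'
from h import *
ims=[]
for n in("scene","top"):
    im,W=cloud(n); np.savez(n,im=im,W=W); ims.append(im)
    hsv=cv2.cvtColor(im,cv2.COLOR_RGB2HSV)
    for c,lo,hi in(("orange",(5,150,100),(17,255,255)),("yellow",(22,120,100),(34,255,255)),("green",(40,80,40),(85,255,255)),("blue",(95,100,40),(125,255,255)),("red",(0,170,80),(4,255,255))):
        m=cv2.inRange(hsv,lo,hi)>0; 
        if m.sum()>5:
            v,u=np.nonzero(m); w=W[m]; print(n,c,m.sum(),np.round([u.mean(),v.mean()]),np.nanmedian(w,0).round(3),np.nanpercentile(w,3,axis=0).round(3),np.nanpercentile(w,97,axis=0).round(3))
o=get_obs();print(o)
cv2.imwrite("pics/a.png",cv2.resize(np.vstack(ims),(800//2*1,600))[:,:,::-1]) if 0 else [cv2.imwrite(f"pics/{i}.png",cv2.resize(x,(800,600))[:,:,::-1]) for i,x in enumerate(ims)]
E
```

```text
scene orange 160 [334. 213.] [ 0.405 -0.24   0.154] [ 0.174 -0.286 -0.002] [0.598 0.736 0.194]
scene yellow 132 [250. 173.] [0.55  0.017 0.279] [ 0.17  -0.203 -0.001] [0.597 0.055 0.283]
scene green 8354 [75. 50.] [-0.24  -1.832  0.236] [-1.176 -1.848 -0.584] [ 0.406 -1.14   0.422]
scene blue 12730 [255.  95.] [-0.627 -0.608  0.022] [-0.888 -1.116 -0.181] [0.623 0.427 0.417]
scene red 5548 [457. 299.] [0.647 0.628 0.157] [0.397 0.511 0.133] [0.741 0.685 0.159]
top orange 97565 [240. 228.] [ 0.445  0.15  -0.   ] [ 0.032 -0.634 -0.006] [0.921 0.766 0.005]
top yellow 242 [259. 187.] [0.564 0.037 0.279] [ 0.518 -0.02   0.264] [0.606 0.089 0.283]
top green 335 [359. 204.] [ 0.444 -0.252  0.048] [ 0.357 -0.312  0.004] [ 0.759 -0.183  0.078]
top blue 5663 [392. 245.] [ 0.369 -0.547  0.016] [ 0.249 -0.695  0.008] [0.637 0.127 0.023]
top red 10498 [ 60. 193.] [0.556 0.578 0.155] [0.389 0.509 0.033] [0.728 0.683 0.161]
{'clock': 0.1, 'joint_positions': array([-1.32752086e+00,  2.07317310e-01,  1.54278107e+00, -2.57180315e-05,
        1.39349608e+00, -1.50534806e-01]), 'joint_velocities': array([ 2.72819295e-04, -1.79362157e-03, -2.93926686e-03,  4.63218588e-04,
       -3.41165923e-05,  4.98571123e-05]), 'tau': array([ 3.29187133e-04, -3.71860671e+01, -2.82292235e+01,  7.00235437e-02,
        3.11408972e-02, -5.09108941e-05]), 'ee_pos': array([ 0.22042173, -0.53029862,  0.20443108]), 'ee_rot': array([ 9.80675800e-01,  1.95637349e-01, -5.90369906e-05, -9.99237672e-04]), 'wrist_force': array([-0.16862158,  0.60829282, -0.37212529]), 'wrist_torque': array([ 0.00894762, -0.00666068,  0.02479225]), 'finger_force': 0.0, 'width': 0.09414704017074155}
```

View pics/0.png

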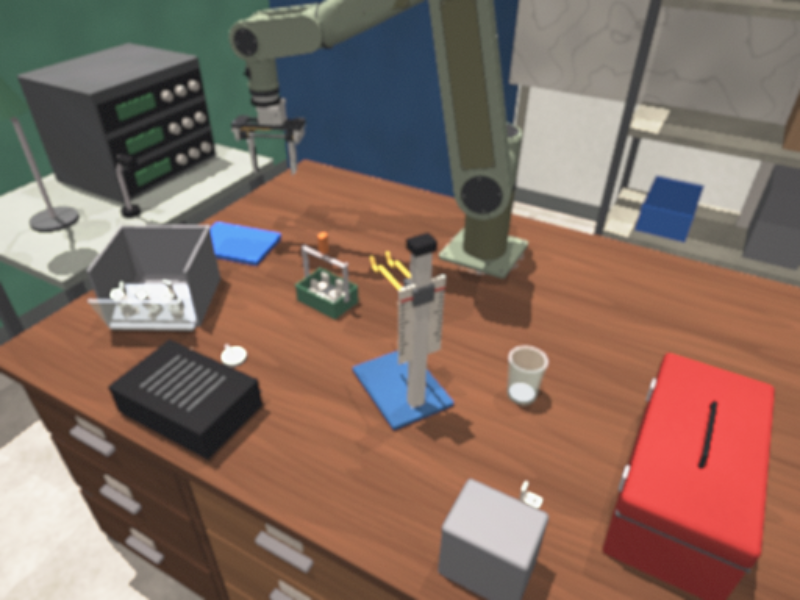

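View pics/1.png

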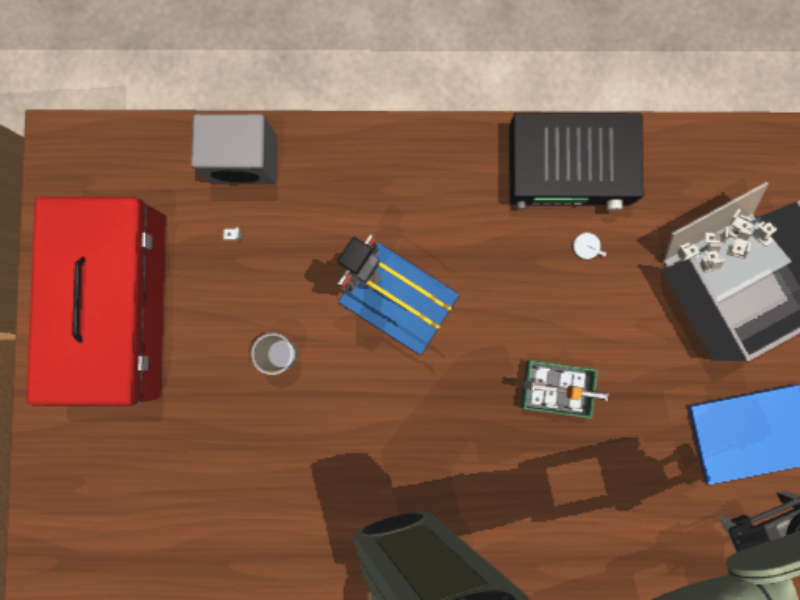

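The scene view shows the green carrier at (328,290) with its orange grip at (323,240), the yellow prongs at (390,270) and the column at (420,320). In the top view the grip is at (575,393) and the prong tips are at (450,308) and (438,326). The tumbler at (272,353), the stopwatch and the bracket are all clear of the path.

```bash
python3 - <<'E'
import numpy as np,cv2
for n in("scene","top"):
    d=np.load(n+".npz");im,W=d["im"],d["W"];hsv=cv2.cvtColor(im,cv2.COLOR_RGB2HSV);z=W[...,2]
    def r(c,m):
        w=W[m];v,u=np.nonzero(m);print(n,c,m.sum(),w.mean(0).round(4))
        return w
    box=(W[...,0]>.3)&(W[...,0]<.8)&(W[...,1]>-.45)&(W[...,1]<.3)
    r("grip",box&(cv2.inRange(hsv,(3,170,120),(20,255,255))>0)&(z>.14)&(z<.21))
    y=r("yel",box&(cv2.inRange(hsv,(20,110,90),(35,255,255))>0)&(z>.25)&(z<.3))
    (vx,vy,_,_)=cv2.fitLine(y[:,:2].astype(np.float32),cv2.DIST_HUBER,0,.01,.01).ravel();print("dir",vx,vy,np.degrees(np.arctan2(vy,vx)))
    b=box&(cv2.inRange(hsv,(95,100,40),(125,255,255))>0)&(z<.03)
    w=r("blue",b);print(cv2.minAreaRect((w[:,:2]*1000).astype(np.float32)))
    g=box&(cv2.inRange(hsv,(40,60,20),(85,255,255))>0)&(z<.1)&(z>.03)
    w=r("green",g);print(cv2.minAreaRect((w[:,:2]*1000).astype(np.float32)))
    bar=box&(z>.115)&(z<.15)&(W[...,1]<-.12)
    w=r("bar",bar)
    if len(w)>5: print(cv2.minAreaRect((w[:,:2]*1000).astype(np.float32)))
E
```

```text
scene grip 13 [ 0.4115 -0.2458  0.1748]
scene yel 127 [0.555  0.0155 0.2766]
dir 0.767937 0.6405254 39.831005
scene blue 1355 [0.5961 0.0574 0.0148]
((578.307861328125, 54.01979064941406), (188.9621124267578, 137.7821807861328), 57.856937408447266)
scene green 158 [ 0.4231 -0.2512  0.0394]
((406.5249938964844, -250.5721435546875), (130.3705291748047, 91.27105712890625), 83.37898254394531)
scene bar 95 [ 0.4092 -0.2503  0.1325]
((509.8886413574219, -352.631591796875), (119.18460083007812, 378.418212890625), 46.451114654541016)
top grip 39 [ 0.4055 -0.2467  0.1915]
top yel 282 [0.5609 0.0333 0.2771]
dir 0.36547592 0.9308208 68.563126
top blue 2181 [0.5674 0.0513 0.0135]
((575.5293579101562, 55.50932312011719), (187.90904235839844, 138.53196716308594), 57.597877502441406)
top green 342 [ 0.5418 -0.25    0.0525]
((557.3575439453125, -255.21389770507812), (133.24082946777344, 407.0079650878906), 87.59675598144531)
top bar 130 [ 0.4047 -0.2466  0.1324]
((405.4774475097656, -247.71969604492188), (130.87852478027344, 14.567927360534668), 82.14624786376953)
```

>>> send_rows(commands="0.2 -0.15 -0.2 0 0 0.1;0.4 -0.3 -0.4 0 0 0.2;0.65 -0.45 -0.53 0 0 0.3;0.93 -0.64 -0.53 0 0 0.4;0.93 -0.64 -0.53 0 0 0.5;0.93 -0.64 -0.53 0 0 0.5;0.93 -0.64 -0.53 0 0 0.5", claw=60, force=30)

```text
clock: 0.68
ee_pos: [0.3131, -0.3879, 0.285]
ee_rot: [0.998, -0.063, -0.0, 0.0]
wrist_force: [0.4, -0.1, 0.3]
width: 0.06
finger_force: 0.0
```

>>> send_rows(commands="0.12 -0.25 0 0 0 0;0.25 -0.5 0 0 0 0;0.37 -0.75 0 0 0 0;0.49 -1 0 0 0 0;0.49 -1 0 0 0 0;0.49 -1 0 0 0 0;0.49 -1 0 0 0 0")

```text
clock: 1.27
ee_pos: [0.4043, -0.2506, 0.2842]
ee_rot: [0.998, -0.065, -0.001, 0.0]
wrist_force: [-0.1, 0.5, 0.8]
width: 0.06
finger_force: 0.0
```

```bash
python3 - <<'E'
from h import *
im,W=cloud("wrist");np.savez("w1",im=im,W=W);o=get_obs();print(o["ee_pos"],o["ee_rot"])
hsv=cv2.cvtColor(im,cv2.COLOR_RGB2HSV);z=W[...,2]
m=(cv2.inRange(hsv,(3,150,100),(20,255,255))>0)&(z>.14)&(z<.22)
w=W[m&(z>.187)];print("grip",m.sum(),W[m].mean(0),len(w),cv2.minAreaRect((w[:,:2]*1000).astype(np.float32)) if len(w) else 0)
m=(z>.115)&(z<.14)
w=W[m];print("bar",len(w),w.mean(0),cv2.minAreaRect((w[:,:2]*1000).astype(np.float32)))
cv2.imwrite("pics/w1.png",im[:,:,::-1])
E
```

```text
[ 0.40408318 -0.25108195  0.28433696] [ 9.97847297e-01 -6.55768548e-02 -6.67056356e-04  5.14538409e-05]
grip 285 [ 0.4068023  -0.24880172  0.19001119] 270 ((406.2205810546875, -248.2777099609375), (14.931662559509277, 21.589757919311523), 82.68915557861328)
bar 2601 [ 0.49357359 -0.45632407  0.12880891] ((439.05364990234375, -365.27734375), (134.549560546875, 350.8150329589844), 27.54019546508789)
```

View pics/w1.png

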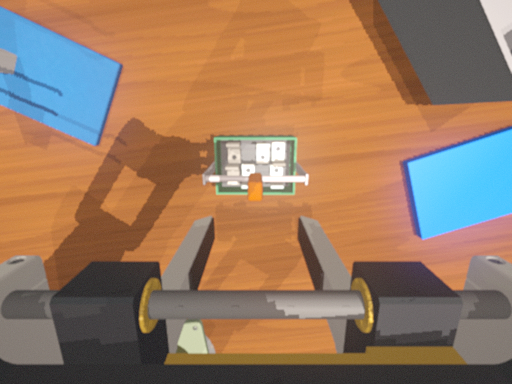

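The wrist view shows the grip at (255,187), centred between the fingers, with the bar level and aligned with the tool's y. I'm descending to grasp it.

>>> send_rows(commands="0.011 -0.02 0.1 0 0 0;0.011 -0.02 0.25 0 0 0;0.011 -0.02 0.4 0 0 0;0.011 -0.02 0.55 0 0 0;0.011 -0.02 0.7 0 0 0;0.011 -0.02 0.8 0 0 0;0.011 -0.02 0.86 0 0 0;0.011 -0.02 0.895 0 0 0;0.011 -0.02 0.895 0 0 0;0.011 -0.02 0.895 0 0 0;0.011 -0.02 0.895 0 0 0")

```text
clock: 2.23
ee_pos: [0.4076, -0.2479, 0.1519]
ee_rot: [0.998, -0.065, 0.001, 0.001]
wrist_force: [-1.1, 0.5, 0.4]
width: 0.0603
finger_force: 0.0
```

>>> send_rows(commands="0 0 0 0 0 0;0 0 0 0 0 0;0 0 0 0 0 0;0 0 0 0 0 0;0 0 0 0 0 0;0 0 0 0 0 0;0 0 0 0 0 0;0 0 0 0 0 0;0 0 0 0 0 0;0 0 0 0 0 0", claw=0, force=40)

```text
clock: 3.07
ee_pos: [0.407, -0.2476, 0.1508]
ee_rot: [0.998, -0.065, 0.0, 0.001]
wrist_force: [-0.7, -3.3, -0.1]
width: 0.016
finger_force: 40.0
```

>>> send_rows(commands="0 0 -0.02 0 0 0;0 0 -0.05 0 0 0;0 0 -0.1 0 0 0;0 0 -0.16 0 0 0;0 0 -0.23 0 0 0;0 0 -0.31 0 0 0;0 0 -0.39 0 0 0;0 0 -0.47 0 0 0;0 0 -0.55 0 0 0;0 0 -0.63 0 0 0;0 0 -0.71 0 0 0;0 0 -0.79 0 0 0;0 0 -0.86 0 0 0;0 0 -0.92 0 0 0;0 0 -0.96 0 0 0;0 0 -0.99 0 0 0;0 0 -1 0 0 0;0 0 -1 0 0 0;0 0 -1 0 0 0")

```text
clock: 4.65
ee_pos: [0.4066, -0.2466, 0.3]
ee_rot: [0.998, -0.065, -0.001, -0.0]
wrist_force: [-0.5, -0.1, -7.2]
width: 0.0158
finger_force: 40.0
```

```bash
python3 - <<'E'
from h import *
o=get_obs();print(o["ee_pos"],o["ee_rot"],o["wrist_force"],o["wrist_torque"],o["width"],o["joint_positions"])
im,W=cloud("top");hsv=cv2.cvtColor(im,cv2.COLOR_RGB2HSV);z=W[...,2]
y=(cv2.inRange(hsv,(20,110,90),(35,255,255))>0)&(z>.25)&(z<.3)
im2,W2=cloud("scene");hsv=cv2.cvtColor(im2,cv2.COLOR_RGB2HSV);z=W2[...,2]
y2=(cv2.inRange(hsv,(20,110,90),(35,255,255))>0)&(z>.25)&(z<.3)
c,s=np.cos(np.radians(57.7)),np.sin(np.radians(57.7))
for w in(W[y],W2[y2]):
    a=np.c_[(w[:,:2]-[.5365,-.0086])@np.array([[c,-s],[s,c]]),w[:,2]]*1000
    print(a.min(0),a.max(0))
    for sg in(1,-1):
        b=a[(a[:,1]*sg>4)]; q=cv2.fitLine(b[:,:2].astype(np.float32),cv2.DIST_HUBER,0,.01,.01).ravel()
        print(sg,len(b),"y at x=0",q[3]-q[2]*q[1]/q[0],"slope deg",np.degrees(np.arctan(q[1]/q[0])),b[:,0].min(),np.sort(b[b[:,0]<15][:,0]).round(),)
E
```

```text
[ 0.40664661 -0.24658744  0.30004971] [ 9.97893131e-01 -6.48756086e-02 -5.25223917e-04 -4.21651086e-04] [-0.50126802 -0.09539766 -7.23163485] [0.10801596 0.02086092 0.06994312] 0.015824010317357116 [-7.27383994e-01 -6.89071724e-02  1.64097629e+00  1.88377440e-05
  1.57087048e+00  9.73254758e-01]
[-19.6415599  -19.02930767 261.5846553 ] [112.53797434  21.33309245 294.18168606]
1 144 y at x=0 18.336426 slope deg -0.13994396 -17.61670007292392 [-18. -17. -16. -15. -14. -13. -12. -11. -10.  -9.  -8.  -7.  -6.  -5.
  -5.  -3.  -2.  -1.  -0.   0.   1.   2.   3.   4.   6.   6.   8.   8.
   9.  10.  11.  12.  13.  14.]
-1 137 y at x=0 -15.650897 slope deg 0.052354045 -19.64155989921531 [-20. -19. -18. -18. -16. -16. -14. -12. -11. -10.  -9.  -7.  -5.  -4.
  -3.  -2.  -1.   0.   1.   2.   2.   4.   4.   6.   7.   7.   8.   9.
  10.  11.  12.  13.  14.]
[-19.15418388 -21.1744265  262.35424693] [ 91.18844346  20.15298882 282.6397126 ]
1 58 y at x=0 15.3861685 slope deg -0.22198273 -19.154183876108004 [-19. -17. -17. -17. -17. -15. -13. -12. -10.  -9.  -8.  -8.  -7.  -4.
  -4.  -0.   0.   0.   8.   9.  13.  14.  15.]
-1 66 y at x=0 -18.637356 slope deg 0.2506278 -18.27314044857205 [-18. -17. -17. -17. -17. -15. -12. -11. -11. -11.  -6.  -5.  -4.  -1.
   3.   3.   9.  12.  13.  14.  15.]
```

>>> send_rows(commands="0.01 -0.02 -0.02 0 0 -0.02;0.03 -0.06 -0.06 0 0 -0.05;0.05 -0.12 -0.1 0 0 -0.09;0.08 -0.19 -0.14 0 0 -0.13;0.11 -0.27 -0.18 0 0 -0.17;0.14 -0.35 -0.21 0 0 -0.21;0.17 -0.43 -0.23 0 0 -0.25;0.2 -0.51 -0.23 0 0 -0.3;0.23 -0.59 -0.23 0 0 -0.35;0.26 -0.67 -0.23 0 0 -0.4;0.29 -0.75 -0.23 0 0 -0.45;0.32 -0.83 -0.23 0 0 -0.5;0.34 -0.9 -0.23 0 0 -0.54;0.36 -0.95 -0.23 0 0 -0.57;0.37 -0.98 -0.23 0 0 -0.59;0.37 -1 -0.23 0 0 -0.6;0.37 -1 -0.23 0 0 -0.6;0.37 -1 -0.23 0 0 -0.6")

```text
clock: 6.25
ee_pos: [0.4812, -0.1055, 0.3352]
ee_rot: [0.969, 0.247, -0.0, 0.0]
wrist_force: [-0.9, -1.1, -7.5]
width: 0.0159
finger_force: 40.0
```

>>> send_rows(commands="0 0 0 0 0 -0.02;0 0 0 0 0 -0.05;0 0 0 0 0 -0.1;0 0 0 0 0 -0.15;0 0 0 0 0 -0.2;0 0 0 0 0 -0.25;0 0 0 0 0 -0.3;0 0 0 0 0 -0.35;0 0 0 0 0 -0.4;0 0 0 0 0 -0.44;0 0 0 0 0 -0.47;0 0 0 0 0 -0.485;0 0 0 0 0 -0.485;0 0 0 0 0 -0.485;0 0 0 0 0 -0.485")

```text
clock: 7.5
ee_pos: [0.4813, -0.1055, 0.3352]
ee_rot: [0.876, 0.482, -0.0, 0.0]
wrist_force: [0.5, 0.3, -7.4]
width: 0.0162
finger_force: 40.0
```

```bash
cat > s.py <<'E'
from h import *
import sys
def st():
    o=get_obs();q=o["ee_rot"];p=o["ee_pos"]
    a=np.radians(57.7);R=np.array([[np.cos(a),np.sin(a)],[-np.sin(a),np.cos(a)]])
    print("t",o["clock"],"scale-frame TCP mm",(R@(p[:2]-[.5365,-.0086])*1000).round(1),"z",p[2].round(4),"yaw",np.degrees(2*np.arctan2(q[1],q[0])).round(2),"q",q.round(4),"F",o["wrist_force"].round(2),"T",o["wrist_torque"].round(2),"w",o["width"])
    return R
if __name__=="__main__":
    R=st()
    ims=[]
    for n in("top","scene","wrist"):
        im,W=cloud(n);hsv=cv2.cvtColor(im,cv2.COLOR_RGB2HSV)
        S=np.concatenate([(W[...,:2]-[.5365,-.0086])@R.T,W[...,2:]],-1)*1000
        np.savez("s_"+n,im=im,S=S)
        y=(cv2.inRange(hsv,(20,110,90),(35,255,255))>0)&(S[...,2]>150)&(S[...,2]<300)&(abs(S[...,1])<40)
        a=S[y];a=a[a[:,0]<20]
        print(n,"prongs [x,z]",len(a))
        for lo in range(-22,20,4):
            b=a[(a[:,0]>=lo)&(a[:,0]<lo+4)]
            if len(b):print(lo+2,len(b),b[:,2].max().round(1),np.median(b[:,2]).round(1),end=" | ")
        print()
        g=(cv2.inRange(hsv,(3,150,100),(20,255,255))>0)&(S[...,2]>230)&(S[...,2]<370)&(abs(S[...,1])<60)
        if g.any():print("orange",g.sum(),S[g].mean(0).round(1))
        ims.append(im)
    t=sys.argv[1]
    cv2.imwrite(f"pics/{t}.png",np.hstack([cv2.resize(ims[1][100:300,150:400],(500,400)),cv2.resize(ims[2],(300,400))])[:,:,::-1])
E
python3 s.py s1
```

```text
t 7.5 scale-frame TCP mm [-111.4   -5.1] z 0.3352 yaw 57.63 q [ 0.8762  0.482  -0.      0.    ] F [ 0.45  0.29 -7.42] T [-0.02 -0.06  0.06] w 0.01622210917936711
top prongs [x,z] 82
-20 4 278.9 277.3 | -16 9 280.3 278.4 | -12 9 275.0 272.1 | -8 8 270.1 266.6 | -4 8 267.9 265.5 | 0 8 269.9 264.9 | 4 8 266.5 265.3 | 8 9 268.7 267.5 | 12 7 276.0 272.5 | 16 7 282.1 277.2 | 20 5 280.9 279.5 | 
orange 28 [ 27.8  10.  275.6]
scene prongs [x,z] 78
-20 6 280.1 277.1 | -16 9 282.8 276.3 | -12 11 275.0 270.4 | -8 6 273.1 266.3 | -4 3 267.8 266.3 | 0 3 267.1 262.9 | 4 3 268.7 268.4 | 8 4 272.5 267.1 | 12 3 270.4 270.0 | 16 3 280.7 276.7 | 20 1 274.8 274.8 | 
orange 59 [-52.1   3.7 320.1]
wrist prongs [x,z] 756
-20 41 279.5 278.0 | -16 69 280.1 278.3 | -12 67 276.9 273.0 | -8 56 269.8 266.9 | -4 71 266.8 264.8 | 0 72 266.5 264.9 | 4 76 266.7 264.5 | 8 77 269.5 265.9 | 12 93 276.7 271.9 | 16 90 280.5 277.3 | 20 44 281.0 278.7 | 
orange 95 [-88.8  -2.  355.9]
```

View pics/s1.png

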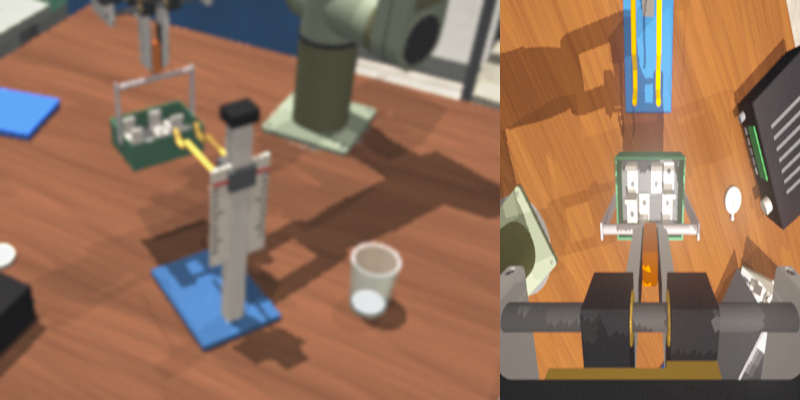

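The carrier hangs level with its bar aligned. It sits in front of the prongs (left panel at about (190,140)), and the trough is centred at scale x≈0. Next I'll check the bar's pose in the hand.

```bash
python3 - <<'E'
import numpy as np,cv2
for n in("wrist","top","scene"):
    S=np.load(f"s_{n}.npz")["S"]
    m=(S[...,2]>300)&(S[...,2]<324)&(abs(S[...,1]+5)>30)&(abs(S[...,1]+5)<62)&(abs(S[...,0]+110)<20)
    for s in(1,-1):
        a=S[m&(s*(S[...,1]+5)>0)]
        print(n,s,len(a),np.median(a,0).round(1),np.percentile(a,95,axis=0).round(1)) if len(a) else 0
E
```

```text
wrist 1 402 [-110.3   41.1  316.9] [-107.9   55.3  318.2]
wrist -1 401 [-110.4  -51.1  317. ] [-108.   -36.6  318.5]
scene 1 25 [-113.1   40.7  317.4] [-109.9   54.6  320.2]
scene -1 26 [-112.3  -51.8  318. ] [-109.2  -38.7  320.4]
```

>>> send_rows(commands="0.01 0 0 0 0 0;0.03 -0.01 0 0 0 0;0.06 -0.02 0 0 0 0;0.11 -0.034 0 0 0 0;0.17 -0.034 0 0 0 0;0.23 -0.034 0 0 0 0;0.29 -0.034 0 0 0 0;0.35 -0.034 0 0 0 0;0.41 -0.034 0 0 0 0;0.47 -0.034 0 0 0 0;0.53 -0.034 0 0 0 0;0.59 -0.034 0 0 0 0;0.64 -0.034 0 0 0 0;0.68 -0.034 0 0 0 0;0.71 -0.034 0 0 0 0;0.73 -0.034 0 0 0 0;0.74 -0.034 0 0 0 0;0.742 -0.034 0 0 0 0;0.742 -0.034 0 0 0 0;0.742 -0.034 0 0 0 0")

```text
clock: 9.32
ee_pos: [0.5365, -0.0088, 0.3352]
ee_rot: [0.876, 0.482, -0.0, 0.0]
wrist_force: [0.0, -0.3, -7.7]
width: 0.0155
finger_force: 40.0
```

```bash
python3 s.py s2; python3 - <<'E'
import numpy as np
for n in("wrist","top","scene"):
    S=np.load(f"s_{n}.npz")["S"]
    m=(S[...,2]>303)&(S[...,2]<324)&(abs(S[...,1])>30)&(abs(S[...,1])<60)&(abs(S[...,0])<20)
    for s in(1,-1):
        a=S[m&(s*S[...,1]>0)]
        print(n,s,len(a),np.median(a,0).round(1)) if len(a) else 0
E
```

```text
t 9.3167 scale-frame TCP mm [-0.2 -0.1] z 0.3352 yaw 57.63 q [ 8.762e-01  4.820e-01 -1.000e-04  1.000e-04] F [ 0.04 -0.33 -7.75] T [-0.04 -0.03  0.02] w 0.015536966102612959
top prongs [x,z] 0

orange 10 [108.3   6.9 281.6]
scene prongs [x,z] 44
-16 1 277.7 277.7 | -12 2 267.5 267.0 | -8 2 266.9 266.8 | -4 2 268.2 267.9 | 0 4 267.6 266.8 | 4 4 268.3 265.9 | 8 3 273.2 269.6 | 12 2 271.6 269.2 | 16 4 280.7 277.9 | 20 4 281.8 281.1 | 
orange 54 [  3.5   2.5 313.5]
wrist prongs [x,z] 378
-12 40 273.3 270.8 | -8 70 271.6 267.3 | -4 48 266.4 264.8 | 0 46 266.8 264.7 | 4 46 267.7 264.9 | 8 31 269.2 265.8 | 12 29 275.1 271.5 | 16 42 279.6 277.7 | 20 26 280.9 278.8 | 
orange 684 [ 42.7  -2.3 335.9]
wrist 1 379 [  0.9  45.3 317. ]
wrist -1 375 [  0.7 -45.  317.1]
scene 1 26 [ -1.9  44.6 318. ]
scene -1 27 [ -2.  -45.  317.7]
```

View pics/s2.png

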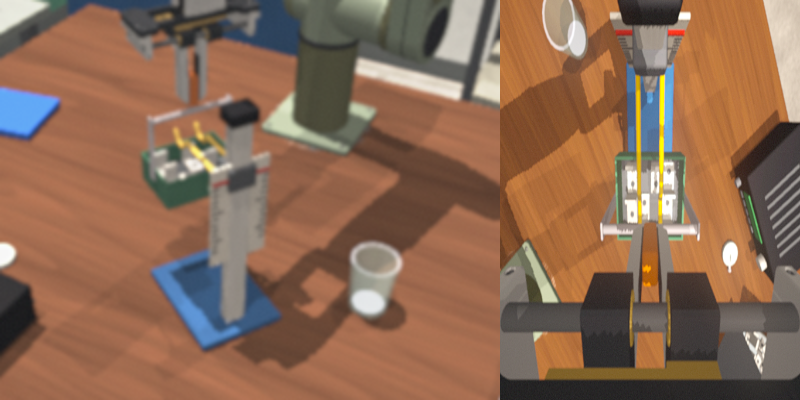

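The bar is over the trough, between the tips. I'm lowering it to just above the seat.

>>> send_rows(commands="0 0 0.01 0 0 0;0 0 0.03 0 0 0;0 0 0.05 0 0 0;0 0 0.08 0 0 0;0 0 0.11 0 0 0;0 0 0.14 0 0 0;0 0 0.17 0 0 0;0 0 0.195 0 0 0;0 0 0.215 0 0 0;0 0 0.23 0 0 0;0 0 0.24 0 0 0;0 0 0.24 0 0 0;0 0 0.24 0 0 0")

```text
clock: 10.55
ee_pos: [0.5366, -0.0085, 0.2993]
ee_rot: [0.876, 0.482, 0.0, 0.0]
wrist_force: [-0.2, 0.7, -6.7]
width: 0.0161
finger_force: 40.0
```

>>> send_rows(commands="0 0 0.007 0 0 0;0 0 0.02 0 0 0;0 0 0.033 0 0 0;0 0 0.046 0 0 0;0 0 0.059 0 0 0;0 0 0.072 0 0 0;0 0 0.085 0 0 0;0 0 0.098 0 0 0;0 0 0.111 0 0 0;0 0 0.124 0 0 0;0 0 0.137 0 0 0;0 0 0.15 0 0 0;0 0 0.16 0 0 0;0 0 0.167 0 0 0;0 0 0.17 0 0 0;0 0 0.17 0 0 0;0 0 0.17 0 0 0")

```text
clock: 11.97
ee_pos: [0.5366, -0.0085, 0.2738]
ee_rot: [0.876, 0.482, 0.0, 0.0]
wrist_force: [-1.4, 0.2, -5.5]
width: 0.0157
finger_force: 40.0
```

```bash
python3 -c "
from s import *
st()
im,W=cloud('scene');cv2.imwrite('pics/s3.png',cv2.resize(im[100:300,150:400],(750,600))[:,:,::-1])"
```

```text
t 11.9667 scale-frame TCP mm [ 0.1 -0.1] z 0.2738 yaw 57.66 q [0.876  0.4822 0.     0.    ] F [-1.42  0.22 -5.52] T [-0.03  0.14  0.  ] w 0.015720524613086404
```

View pics/s3.png

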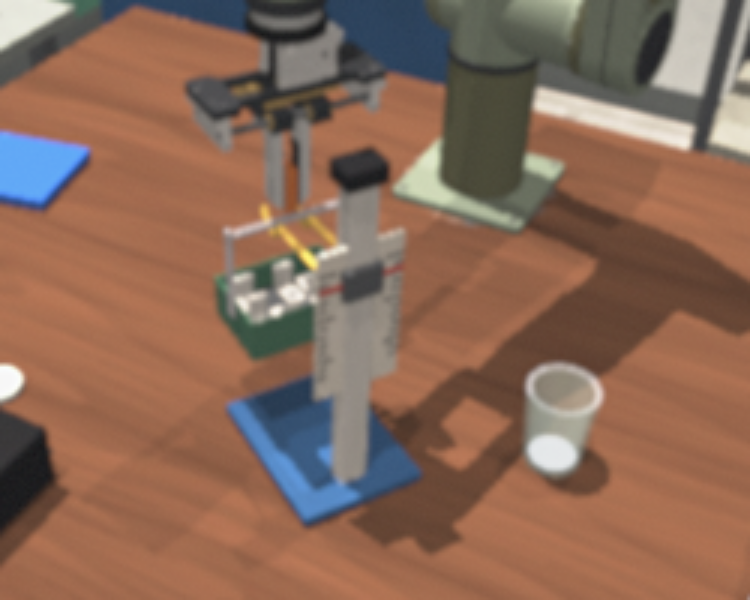

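The bar is seated in the prongs: the pointer has begun to drop and the force is falling at the spring rate. I'm continuing to lower.

>>> send_rows(commands="0 0 0.007 0 0 0;0 0 0.02 0 0 0;0 0 0.033 0 0 0;0 0 0.046 0 0 0;0 0 0.059 0 0 0;0 0 0.072 0 0 0;0 0 0.085 0 0 0;0 0 0.098 0 0 0;0 0 0.111 0 0 0;0 0 0.124 0 0 0;0 0 0.137 0 0 0;0 0 0.15 0 0 0;0 0 0.163 0 0 0;0 0 0.176 0 0 0;0 0 0.186 0 0 0;0 0 0.194 0 0 0;0 0 0.2 0 0 0;0 0 0.2 0 0 0;0 0 0.2 0 0 0")

```text
clock: 13.6
ee_pos: [0.5367, -0.0085, 0.2438]
ee_rot: [0.876, 0.482, 0.0, 0.0]
wrist_force: [-0.7, -1.0, -2.7]
width: 0.0157
finger_force: 40.0
```

```bash
cat > f.py <<'E'
from s import *
st();F=[];ps=[];z=[]
for i in range(14):
    im,W=cloud("scene");o=get_obs();F.append(o["wrist_force"]);z.append(o["ee_pos"][2])
F=np.array(F);print("z",np.mean(z),"F",F.mean(0),"sd",F.std(0))
E
python3 f.py
```

```text
t 13.6 scale-frame TCP mm [ 0.2 -0.1] z 0.2438 yaw 57.66 q [8.760e-01 4.822e-01 1.000e-04 1.000e-04] F [-0.72 -1.   -2.74] T [0.07 0.14 0.04] w 0.01572902885049477
z 0.24379969830147066 F [-0.80397311  0.35329385 -2.41776595] sd [0.40163702 0.50743434 0.47300762]
```

>>> send_rows(commands="0 0 0.007 0 0 0;0 0 0.02 0 0 0;0 0 0.033 0 0 0;0 0 0.046 0 0 0;0 0 0.059 0 0 0;0 0 0.072 0 0 0;0 0 0.085 0 0 0;0 0 0.098 0 0 0;0 0 0.11 0 0 0;0 0 0.12 0 0 0;0 0 0.127 0 0 0;0 0 0.13 0 0 0;0 0 0.13 0 0 0;0 0 0.13 0 0 0")

```text
clock: 15.47
ee_pos: [0.5367, -0.0085, 0.2243]
ee_rot: [0.876, 0.482, 0.0, 0.0]
wrist_force: [-1.3, 0.7, -1.1]
width: 0.0157
finger_force: 40.0
```

```bash
sed -i 's/range(14)/range(30)/' f.py; python3 f.py
```

```text
t 15.4667 scale-frame TCP mm [ 0.2 -0.1] z 0.2243 yaw 57.67 q [8.760e-01 4.823e-01 1.000e-04 1.000e-04] F [-1.25  0.69 -1.07] T [0.05 0.08 0.  ] w 0.015678687711717296
z 0.2242558722992225 F [-0.41724547  0.30495419 -0.51616836] sd [0.50261953 0.50719578 0.56646125]
```

>>> send_rows(commands="0 0 0.005 0 0 0;0 0 0.012 0 0 0;0 0 0.019 0 0 0;0 0 0.026 0 0 0;0 0 0.032 0 0 0;0 0 0.036 0 0 0;0 0 0.036 0 0 0;0 0 0.036 0 0 0")

```text
clock: 17.63
ee_pos: [0.5366, -0.0085, 0.2188]
ee_rot: [0.876, 0.482, 0.0, 0.0]
wrist_force: [-0.6, 0.2, 0.8]
width: 0.0162
finger_force: 40.0
```

```bash
sed -i 's/range(30)/range(40)/' f.py; python3 f.py
```

```text
t 17.6333 scale-frame TCP mm [ 0.2 -0.1] z 0.2188 yaw 57.66 q [0.8761 0.4822 0.     0.    ] F [-0.62  0.19  0.79] T [0.05 0.03 0.  ] w 0.01624603079801138
z 0.21883098483324098 F [0.07416408 0.22912523 0.07701414] sd [0.58283823 0.44986206 0.54753814]
```

>>> send_rows(commands="0 0 0 0 0 0;0 0 0 0 0 0;0 0 0 0 0 0;0 0 0 0 0 0;0 0 0 0 0 0;0 0 0 0 0 0", force=3)

```text
clock: 20.13
ee_pos: [0.5367, -0.0086, 0.2188]
ee_rot: [0.876, 0.482, 0.0, 0.0]
wrist_force: [0.9, -0.5, 0.2]
width: 0.0158
finger_force: 3.0
```

>>> send_rows(commands="0 0 0 0 0 0;0 0 0 0 0 0;0 0 0 0 0 0;0 0 0 0 0 0;0 0 0 0 0 0;0 0 0 0 0 0;0 0 0 0 0 0;0 0 0 0 0 0;0 0 0 0 0 0;0 0 0 0 0 0", claw=44)

```text
clock: 20.97
ee_pos: [0.5366, -0.0085, 0.2188]
ee_rot: [0.876, 0.482, -0.0, -0.0]
wrist_force: [-0.3, -1.1, 0.1]
width: 0.0439
finger_force: 0.0
```

```bash
python3 s.py s4
```

```text
t 20.9667 scale-frame TCP mm [ 0.1 -0. ] z 0.2188 yaw 57.66 q [ 0.876   0.4822 -0.     -0.    ] F [-0.32 -1.13  0.12] T [-0.01 -0.05  0.02] w 0.043938980029616916
top prongs [x,z] 0

scene prongs [x,z] 1
16 1 203.3 203.3 | 
orange 73 [  2.6  -2.9 249. ]
wrist prongs [x,z] 684
-20 29 208.0 206.8 | -16 107 208.6 206.2 | -12 131 258.8 201.4 | -8 110 260.5 196.7 | 0 82 260.9 259.3 | 4 70 260.8 193.5 | 8 42 197.9 194.3 | 12 32 203.5 200.6 | 16 47 208.5 206.7 | 20 34 209.3 207.4 | 
orange 5734 [ 17.4  -6.3 321.6]
```

View pics/s4.png

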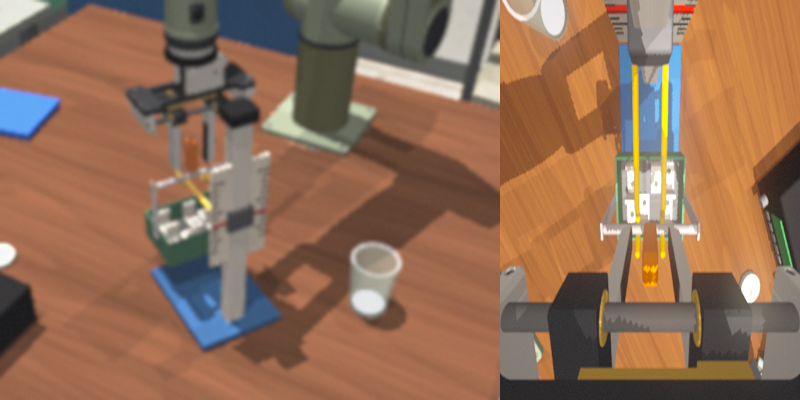

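The carrier is hanging free, with the fingers clear on both sides of the grip and the bar in the trough. I'm backing straight up.

>>> send_rows(commands="0 0 -0.02 0 0 0;0 0 -0.05 0 0 0;0 0 -0.09 0 0 0;0 0 -0.14 0 0 0;0 0 -0.2 0 0 0;0 0 -0.27 0 0 0;0 0 -0.34 0 0 0;0 0 -0.42 0 0 0;0 0 -0.5 0 0 0;0 0 -0.58 0 0 0;0 0 -0.66 0 0 0;0 0 -0.74 0 0 0;0 0 -0.8 0 0 0;0 0 -0.85 0 0 0;0 0 -0.88 0 0 0;0 0 -0.9 0 0 0;0 0 -0.9 0 0 0;0 0 -0.9 0 0 0;0 0 -0.9 0 0 0;0 0 -0.9 0 0 0")

```text
clock: 22.78
ee_pos: [0.5363, -0.0084, 0.353]
ee_rot: [0.876, 0.482, -0.001, -0.0]
wrist_force: [0.6, -0.7, 0.7]
width: 0.0442
finger_force: 0.0
```

```bash
python3 s.py s5;python3 s.py s6
```

```text
t 22.7833 scale-frame TCP mm [-0.   0.3] z 0.353 yaw 57.66 q [ 8.760e-01  4.822e-01 -6.000e-04 -5.000e-04] F [ 0.65 -0.7   0.68] T [-0.05 -0.04  0.05] w 0.04415857237567211
top prongs [x,z] 0

scene prongs [x,z] 7
8 1 198.4 198.4 | 12 2 201.2 199.5 | 16 3 209.3 207.9 | 20 1 209.1 209.1 | 
orange 74 [  1.9  -2.6 250.5]
wrist prongs [x,z] 415
-20 14 208.2 206.9 | -16 37 209.1 206.1 | -12 41 205.6 201.8 | -8 67 260.9 258.2 | -4 41 260.6 259.6 | 0 47 260.6 259.1 | 4 62 260.5 258.4 | 8 48 260.6 258.8 | 12 16 203.1 199.5 | 16 26 208.0 206.0 | 20 16 208.4 207.3 | 
orange 168 [  3.6  -2.2 273.9]
t 22.9333 scale-frame TCP mm [0.1 0.1] z 0.3534 yaw 57.66 q [ 8.760e-01  4.822e-01 -3.000e-04 -2.000e-04] F [ 0.1   0.69 -0.37] T [-0.02 -0.08  0.03] w 0.04422784578719868
top prongs [x,z] 0

scene prongs [x,z] 9
8 1 198.6 198.6 | 12 2 201.0 199.1 | 16 4 208.2 207.3 | 20 2 208.7 207.0 | 
orange 80 [  1.7  -2.5 248.8]
wrist prongs [x,z] 414
-20 16 208.2 206.8 | -16 34 208.4 206.4 | -12 43 205.8 201.7 | -8 71 260.2 258.6 | -4 37 261.5 259.2 | 0 48 261.0 259.3 | 4 60 261.1 258.6 | 8 51 260.0 259.0 | 12 17 202.8 200.5 | 16 25 208.7 206.4 | 20 12 207.6 207.1 | 
orange 170 [  3.6  -2.7 274.9]
```

View pics/s6.png

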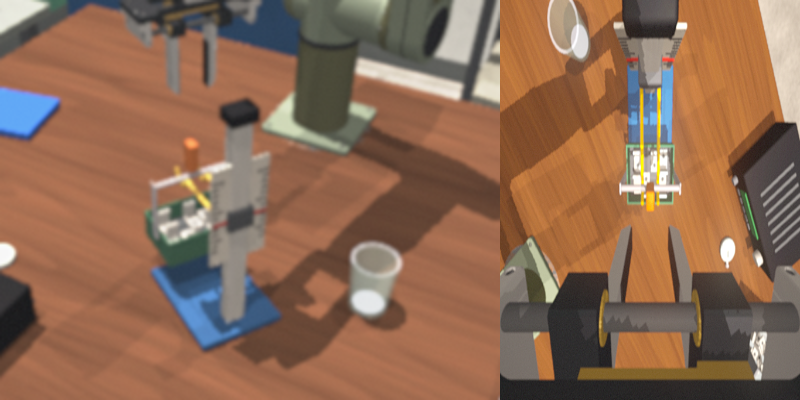

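The carrier hangs level and still on the hook, with the pointer settled about 72 mm down and the gripper well clear. I'll wait a moment for it to stay settled, then hand in.

>>> send_rows(commands="0 0 0 0 0 0;0 0 0 0 0 0;0 0 0 0 0 0;0 0 0 0 0 0;0 0 0 0 0 0;0 0 0 0 0 0;0 0 0 0 0 0;0 0 0 0 0 0;0 0 0 0 0 0;0 0 0 0 0 0;0 0 0 0 0 0;0 0 0 0 0 0;0 0 0 0 0 0;0 0 0 0 0 0;0 0 0 0 0 0;0 0 0 0 0 0;0 0 0 0 0 0;0 0 0 0 0 0")

```text
clock: 24.58
ee_pos: [0.5366, -0.0085, 0.3538]
ee_rot: [0.876, 0.482, 0.0, -0.0]
wrist_force: [0.2, -0.2, 0.2]
width: 0.0441
finger_force: 0.0
```

```bash
python3 -c "
from rig import *
print(sign_off())"
```

```text
the job is handed in; nothing more can be done
None
```

The carrier hangs still in the double hook with the pointer settled about 72 mm down (roughly 7.4 N), let go only once the wrist force read about zero; the gripper is clear, the tumbler, stopwatch and bracket were not touched, and the job was handed in at about 24.6 s (no verdict returned).

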